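Knock the jammed spacer out of the rail gate

TASK

A spacer is jammed under the bridge of the sample-rail gate and can leave it at one end only; from above you cannot see which. Take the push block and knock the spacer out sideways with its nose: feel which way it gives, and if it comes up hard against the stop do not force it but push from the other side. Lay the push block back down flat on the bench, then lift the spacer off the gate and set it dot side up on the cover of the notebook, leaving the petri dish and the two vials where they are.

Things in the scene. Friction and masses are not known exactly. Their poses are not given: they have to be found in the camera images.
- gate_centre (a point): Middle of the gate's tunnel, 22.5 mm above the bench. z up, y along the tunnel, x across. The gate is a steel plate 80 (x) x 200 (y) x 10 mm, fixed on the bench; across its middle stands a grey bridge 60 (x) x 56 (y) mm, top 45 mm above the bench. The tunnel through it is 56 mm long and 38 mm wide; its floor is the plate, 10 mm up, its roof 39 mm above the bench.
- spacer_centre (a point): Centre (half-way up) of the loose spacer, a white plastic block 28 (x) x 34 (y) x 25 (z) mm with a dark dot on top, about 50 g. It starts upright on the plate in mid-tunnel, axes along the gate's, each end 9 to 13 mm inside the mouth. Towards the deep tab it moves 2 to 6 mm and stops dead; the other way it goes right through on to the plate beyond. Over 60 N from the push block is too much.
- push_block_centre (a point): Centre of the loose push block, 17 mm above its flat underside. Body: grey plastic, 26 (x) x 30 (y) x 34 (z) mm, gripped across its 26 mm. From both y ends of the body a steel nose 16 mm wide, 11 mm high and 68 mm long sticks out, flush with the underside; 166 mm long in all, both ends alike. 0.16 kg, balanced here. It starts flat on the bench, z up.
- notebook_top (a point): Middle of the cover of the closed notebook, which is fixed on the bench; z up. Cover 208 (x) x 146 (y) mm, 11 mm above the bench; a spiral binding runs along its +y edge, about 76 mm from here and up to 14 mm high.
- petri_dish: Bystander, loose: white petri dish with lid, 61 mm wide, 13 mm high; origin at the middle of its underside. Leave it where it is.
- brown_vial: Bystander, loose: small brown vial with white cap, 22 mm wide, 47 mm high; origin at the middle of its underside. Leave it where it is.
- blue_vial: Bystander, loose: small blue vial with white cap, 22 mm wide, 47 mm high; origin at the middle of its underside. Leave it where it is.
- pads (a point): Top middle of the tunnel between its rubber pads (same axes as gate_centre, 39 mm above the bench). One pad on each side wall, within 9 mm of the middle along y, narrows the tunnel to 28 mm; the +x pad is sprung. They grip the spacer: it slides with 6 to 12 N of resistance until it has moved some 26 mm, then freely. Wholly out of the tunnel takes 45 mm of travel.
- mouth_a (a point): Middle of the tunnel's +y mouth, 22.5 mm above the bench. Within 8 mm inside each mouth a tab hangs from the roof. At one of the two mouths it is 2 mm deep and lets the spacer out; at the other it is 9 mm deep (lower edge 30 mm above the bench) and stops the spacer dead. Which is which changes and does not show from above. The push block's nose passes under both.
- mouth_b (a point): Middle of the tunnel's -y mouth, 22.5 mm above the bench. Within 8 mm inside each mouth a tab hangs from the roof. At one of the two mouths it is 2 mm deep and lets the spacer out; at the other it is 9 mm deep (lower edge 30 mm above the bench) and stops the spacer dead. Which is which changes and does not show from above. The push block's nose passes under both.
Not all that is in view belongs to the job. There is more than one size of the part that bears gate_centre; the job needs the larger.

How it is judged:
On the way, in this order (a step that is already met when the one before it is completed fails the run):
1. the push block, pressing on the spacer, has driven it at least 20 mm along the tunnel from the middle of the gate (horizontal distance between spacer_centre and gate_centre above 0.02 m and height (world z) of spacer_centre below 0.03 m and contact force between push_block and spacer above 0.5 N), for 0.05 s.
2. the push block lies flat on the bench, let go (height (world z) of push_block_centre below 0.021 m and angle between push_block_centre's own z axis and vertical below 0.1 rad and contact force between the fingers and push_block below 0.1 N), for 0.2 s.
3. the spacer is lifted clear of the gate, its centre over 60 mm above the bench (height (world z) of spacer_centre above 0.06 m), for 0.1 s.
At the end, for the whole second after the job is handed in: The spacer rests dot side up (upright within 0.12 rad) on the notebook's cover, its centre within 100 mm (x) and 68 mm (y) of the middle of the cover, and the push block lies flat (within 0.1 rad) on the bench itself, not on the gate or the notebook; both at rest (x of spacer_centre in the frame of notebook_top between -0.1 and 0.1 m and y of spacer_centre in the frame of notebook_top between -0.068 and 0.068 m and z of spacer_centre in the frame of notebook_top between 0.009 and 0.016 m and angle between spacer_centre's own z axis and vertical below 0.12 rad and linear speed of each of spacer, push_block below 0.02 m/s and height (world z) of push_block_centre below 0.021 m and angle between push_block_centre's own z axis and vertical below 0.1 rad); the robot touches nothing.
It fails at once if the push block presses on the spacer with more than 60 N (contact force between push_block and spacer above 60 N).
It fails at once if the petri dish or a vial is moved by more than 20 mm (distance of any of petri_dish, brown_vial, blue_vial from where it was at the start of the episode above 0.02 m).
It also fails if it takes over 72 s, if anything falls off the work surface, if the arm or the gripper's body presses on something with over 40 N, if the wrist force passes 120 N, or if a joint passes its speed limit or range.

ROBOT

A 6-joint arm with a two-finger parallel gripper is mounted at the origin on a cart in front of the work surface, level with it; the furniture and walls round the work are solid. World frame = base frame: x ahead of the robot, y to its left, z up, the work surface at z = 0. Lengths are in m, angles in rad, forces in N, time in s.
With the tool pointing down it reaches from about 0.3 to 0.875 m from the base axis. Payload 6.4 kg.
Tool frame: the origin (TCP) lies midway between the tips of the shut fingers; the grasp point (between the pads) lies 19 mm behind it (grasp_offset is the distance from the TCP to the grasp point, in m); z points along the fingers, y is the line along which they close (so a half turn about z gives the same grasp; the last joint's range is limited). The gripper opens to 85 mm and grips with 20 to 120 N. Pads are 22 mm wide; open, the fingers measure 114 mm over their backs; the gripper's body (76 mm by 85 mm) begins 54 mm behind the grasp point. The pads swing forward as they close: fully open they stand 13 mm farther back than shut.
Start: joints at [1.124, 0.181, 1.607, -0, 1.354, -0.206], TCP at [0.137, 0.558, 0.203] pointing down, gripper open.
Joint ranges: [-2.99, 2.99], [-0.89, 2.07], [0.3, 2.58], [-1.14, 4.28], [0, 2.63], [-3.12, 3.12]. Speed limits (rad/s): [2.57, 2.57, 3.01, 3.14, 3.14, 3.14].

INTERFACE

Orientations are given as a unit quaternion [w, x, y, z].
In Python, from bench import * gives the robot as it stands. The module is installed in compiled form; this text tells all that it offers.
- The arm moves only by the tool servo_tool, never from a script. Its argument "commands" is text: rows parted by semicolons, each of 7 numbers parted by spaces: the turn, a rotation vector about the tool's x, y, z in rad, then the shift along the tool's x, y, z in mm, then the opening, from 0 (shut) to 1 (fully open). In form: wx wy wz dx dy dz claw; .... A call has 1 to 5 rows; each row shifts and turns the commanded pose from where the row before left it, along the tool's axes as they then stand; what a row does not reach is not made up. A row lasts 1/8 s, in which the tool goes at most 62.5 mm and 10.7 degrees, less where a joint would pass 70% of its speed; a pose out of reach is approached as far as the arm can. A call with a gripper value outside its range is refused whole. The fingers move at their own pace and stop on an object; the grip force is fixed at half the most. Time passes only in rows, so rows that do not move let the fingers close. It gives the time, the measured TCP pose, the force, the opening and the grip force at its end, in the units of the state.
- get_obs(): the state, without advancing time (a new reading comes with each control period).
- camera(name): name is "side" or "top" or "wrist"; returns the picture (480x640x3 uint8, blue, green, red); there is no depth.
- calibration(name): a dict with "fx", "fy", "cx", "cy" (pixels), "R" (3x3) and "t" (3): a world point X has camera coordinates R X + t. Camera axes: x right, y down, z forward; pixel columns grow to the right and rows downward; lengths in m; the calibration is good to about 2 mm. A picture is of the moment at which its call begins: read the wrist's pose just before it. calibration takes no time and is no camera call; for the wrist camera it gives the pose at the moment of the call.
- hand_in(): hands the job in; it is judged then, once.
The state is a dict: "time_s": time; "q": joint angles; "dq": joint speeds; "joint_efforts": joint torques, N m; "eef_pos": TCP position; "eef_rot": TCP orientation; "wrist_force": force on the tool from outside, world axes, zero at the start; "torque": the same for the moment, N m; "opening": opening from 0.0 (shut) to 1.0 (fully open); "grasp_force": force on a finger pad.
Only numpy, scipy, OpenCV 4.12 (cv2) and the standard library are available. Lean on these libraries where they do the work, as an engineer would, in place of code of your own. Each camera call takes 0.05 s, during which the arm holds its last target. There are 200 camera calls.

## Working session

There is one attempt and no reset: what is moved stays moved. The work goes in short steps, Python scripts to look and compute and a tool call to move; the robot and the scene stay as the last step left them, time stands still between calls to the robot, and variables do not carry over. Pictures are saved under pics/ and viewed, at most 10 in all, crops included, and the job is handed in when it is done.

Besides the shell and the picture viewer there is one more tool, called after ">>>" as a command line: name --argument value ..., lists and objects as JSON in quotes. servo_tool: Moves the arm, as the interface text tells. Its arguments: {"type":"object","properties":{"commands":{"type":"string"}},"required":["commands"]}

```bash
mkdir -p pics
cat > h.py <<'E'
from bench import *
import numpy as np, cv2
def ray(name,u,v,z,c=None):
    c=c or calibration(name); R=np.array(c["R"]);t=np.array(c["t"])
    d=R.T@np.array([(u-c["cx"])/c["fx"],(v-c["cy"])/c["fy"],1]); o=-R.T@t
    return o+d*(z-o[2])/d[2]
def proj(name,X):
    c=calibration(name); p=np.array(c["R"])@np.array(X)+np.array(c["t"])
    return c["fx"]*p[0]/p[2]+c["cx"],c["fy"]*p[1]/p[2]+c["cy"]
E
python3 - <<'E'
from h import *
for n in("top","side"):
    cv2.imwrite(f"pics/{n}0.png",camera(n)); c=calibration(n); print(n,c["fx"],-np.array(c["R"]).T@c["t"],np.round(c["R"],2).tolist())
o=get_obs();print(o["eef_pos"],o["eef_rot"],o["time_s"],o["wrist_force"])
E
```

```text
top 479.7468904899158 [0.35283356 0.03269775 1.31160354] [[-0.01, -1.0, 0.01], [-0.99, 0.01, -0.14], [0.14, -0.01, -0.99]]
side 606.9110922507825 [0.54346869 1.07435766 0.91641619] [[-1.0, 0.04, -0.02], [0.04, 0.63, -0.78], [-0.02, -0.78, -0.63]]
[0.13687129 0.55789546 0.20195858] [-2.65802409e-04  1.20118529e-01  9.92759216e-01 -7.79221771e-04] 0.1 [ 0.16514197  0.29758091 -1.00231345]
```

View pics/top0.png

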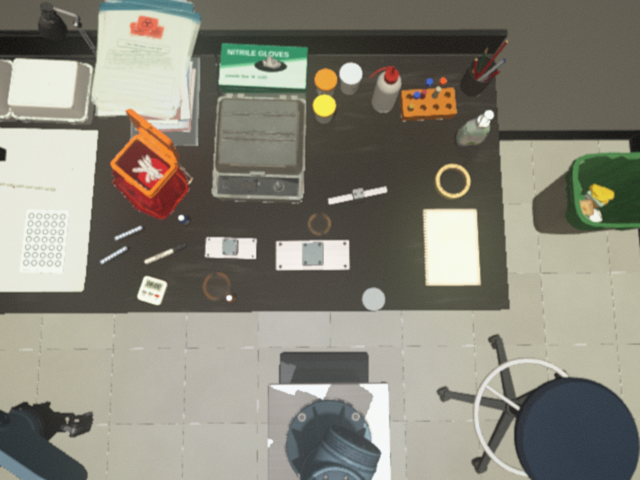

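View pics/side0.png

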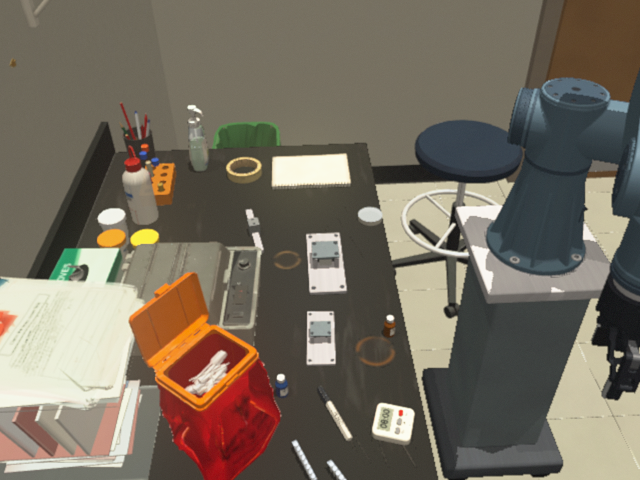

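Top view: two gates, a small one at (231,247) and a larger one at (312,255). The larger fits, with its plate ~74 px against ~51 px. The push block is at (357,195), notebook (452,247), petri dish (373,299), brown vial (229,298) and blue vial (183,218). I'll measure these and confirm in an enlarged crop.

Run:
```python
from h import *
im=cv2.imread("pics/top0.png"); g=im.min(2)
def rect(x0,y0,x1,y1,z,th):
    m=np.zeros_like(g); m[y0:y1,x0:x1]=(g[y0:y1,x0:x1]>th)*255
    m=cv2.morphologyEx(m,cv2.MORPH_CLOSE,np.ones((7,7)))
    cs=cv2.findContours(m,0,2)[0]; c=max(cs,key=cv2.contourArea)
    b=cv2.boxPoints(cv2.minAreaRect(c)); W=np.array([ray("top",u,v,z)[:2] for u,v in b])
    e=np.roll(W,-1,0)-W; L=np.linalg.norm(e,axis=1); k=L.argmax()
    print(b.round(1).tolist(),"ctr",W.mean(0).round(4),"L",L[:2].round(4),"ang",round(np.degrees(np.arctan2(e[k][1],e[k][0])),1))
rect(265,230,360,280,.01,110); rect(195,230,265,265,.01,110); rect(320,180,395,210,.0055,90); rect(415,200,490,295,.011,110); rect(355,283,390,315,.013,90)
for u,v,z in((229,298,.047),(183,218,.047),(319,224,0),(454,180,0)): print(ray("top",u,v,z).round(3))
cv2.imwrite("pics/crop1.png",cv2.resize(im[170:310,190:390],None,fx=4,fy=4,interpolation=2))
```

```text
[[275.0, 240.0], [349.0, 240.0], [349.0, 270.0], [275.0, 270.0]] ctr [0.491  0.0417] L [0.2026 0.0823] ang -90.3
[[203.89999389648438, 257.5], [204.6999969482422, 236.10000610351562], [256.70001220703125, 237.89999389648438], [255.89999389648438, 259.3999938964844]] ctr [0.5123 0.2645] L [0.0589 0.1423] ang -92.4
[[326.0, 194.60000610351562], [385.70001220703125, 181.89999389648438], [387.8999938964844, 192.39999389648438], [328.20001220703125, 205.1999969482422]] ctr [ 0.6629 -0.0846] L [0.1712 0.0307] ang -77.9
[[422.20001220703125, 208.5], [477.79998779296875, 206.6999969482422], [480.3999938964844, 285.0], [424.79998779296875, 286.79998779296875]] ctr [ 0.5122 -0.3399] L [0.1547 0.2163] ang 178.9
[[355.0, 287.0], [389.0, 287.0], [389.0, 314.0], [355.0, 314.0]] ctr [ 0.3667 -0.1189] L [0.0918 0.072 ] ang -90.4
[0.375 0.259 0.047]
[0.588 0.385 0.047]
[0.578 0.022 0.   ]
[ 0.702 -0.359  0.   ]
```

View pics/crop1.png

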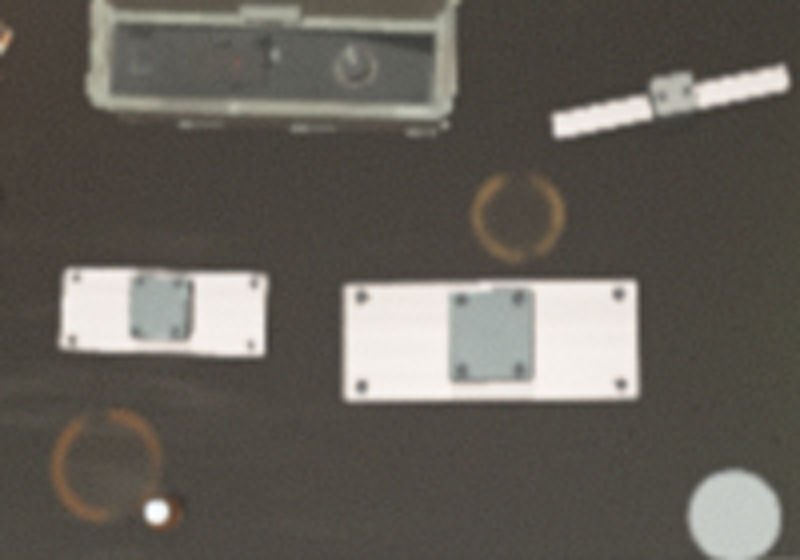

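The crop confirms it: the larger gate is at crop (490,340), about 80×200 mm. The push block body is at crop (672,95), with its long axis 12° off world y. I'll approach the push block now.

>>> servo_tool --commands "0 0 0 -47 -36 0 1;0 0 0 -47 -36 0 1;0 0 0 -47 -36 0 1;0 0 0 -47 -36 0 1;0 0 0 -47 -36 0 1"

```text
time_s: 0.72
eef_pos: [0.3231, 0.3259, 0.2026]
eef_rot: [-0.0, 0.12, 0.993, -0.0]
wrist_force: [0.7, 0.8, 0.6]
opening: 1.0
grasp_force: 0.0
```

>>> servo_tool --commands "0 0 0 -47 -36 0 1;0 0 0 -47 -36 0 1;0 0 0 -47 -36 0 1;0 0 0 -47 -36 0 1;0 0 0.186 -47 -36 0 1"

```text
time_s: 1.35
eef_pos: [0.5085, 0.095, 0.2026]
eef_rot: [-0.0, 0.214, 0.977, 0.0]
wrist_force: [0.8, 0.1, -0.5]
opening: 1.002
grasp_force: 0.0
```

>>> servo_tool --commands "0 0 0.186 0 0 0 1;0 0 0.186 0 0 0 1;0 0 0.186 0 0 0 1;0 0 0.186 0 0 0 1;0 0 0.186 0 0 0 1"

```text
time_s: 1.98
eef_pos: [0.5074, 0.0967, 0.2023]
eef_rot: [-0.0, 0.63, 0.777, -0.0]
wrist_force: [0.2, 0.1, 0.4]
opening: 0.998
grasp_force: 0.0
```

```bash
cat >> h.py <<'E'
from scipy.spatial.transform import Rotation as Ro
def pose():
    o=get_obs(); w,x,y,z=o["eef_rot"]; return np.array(o["eef_pos"]),Ro.from_quat([x,y,z,w]),o
def psi(R): y=R.as_matrix()[:,1]; return np.degrees(np.arctan2(y[1],y[0]))
def to(target,yaw=None):
    "shift in tool axes (mm) and turn wz (rad) to reach target"
    p,R,o=pose(); print("t",round(o["time_s"],2),"p",p.round(4),"psi",round(psi(R),2),"q6",round(o["q"][5],2),"shift now",((R.inv().apply(np.array(target)-p))*1000).round(1))
    if yaw is not None:
        d=(psi(R)-yaw+90)%180-90
        Rt=R*Ro.from_rotvec([0,0,np.radians(d)]); print("turn wz",round(np.radians(d),4),"shift after",(Rt.inv().apply(np.array(target)-p)*1000).round(1),"tilt",R.as_matrix()[:,2].round(4))
E
python3 - <<'E'
from h import *
to([.663,-.085,.15],12)
cv2.imwrite("pics/w1.png",camera("wrist"))
print(proj("wrist",[.663,-.085,.034]),proj("wrist",[.491,.042,.045]))
E
```

```text
t 1.98 p [0.5074 0.0967 0.2023] psi 11.9 q6 -0.25 shift now [-209.9  114.9   52.2]
turn wz -0.0017 shift after [-210.1  114.5   52.2] tilt [-9.e-04  1.e-04 -1.e+00]
(np.float64(428.9172054276862), np.float64(403.283461846004)) (np.float64(290.38761016589496), np.float64(266.09612428350067))
```

View pics/w1.png

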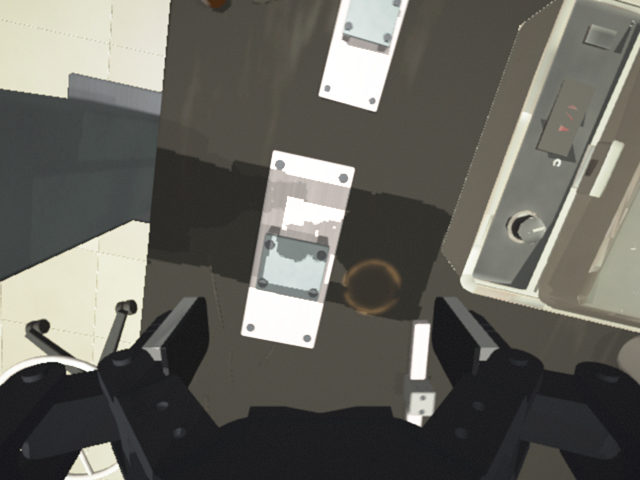

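Wrist view: large gate plate corners near (273,150), (355,167), (313,348) and (241,335); bridge top centred near (293,265). The small gate's near edge runs (320,95) to (377,111), with its bridge foot at ~(345,42) to (390,53). The push block body is at (421,404).

Run:
```python
from h import *
P=[(273,150),(355,167),(313,348),(241,335)]
W=np.array([ray("wrist",u,v,.01)[:2] for u,v in P]);print(W.round(4).tolist(),W.mean(0).round(4))
for a in((1,2),(0,3)):
    d=W[a[1]]-W[a[0]];print("axis",np.linalg.norm(d).round(4),np.degrees(np.arctan2(d[1],d[0])).round(2))
print("bridge",ray("wrist",293,265,.045)[:2],"block",ray("wrist",421,404,.034)[:2])
for u,v,z in((345,42,.01),(390,53,.01),(343,35,.03),(320,95,.008),(377,111,.008)):print("small",ray("wrist",u,v,z).round(4))
```

```text
[[0.4539, 0.1397], [0.5331, 0.1397], [0.5316, -0.0591], [0.4524, -0.0591]] [0.4928 0.0403]
axis 0.1988 -90.42
axis 0.1988 -90.44
bridge [0.49317344 0.04353653] block [ 0.65498686 -0.08755456]
small [0.5004 0.2432 0.01  ]
small [0.5412 0.2424 0.01  ]
small [0.4974 0.2435 0.03  ]
small [0.4876 0.1963 0.008 ]
small [0.5418 0.1932 0.008 ]
```

>>> servo_tool --commands "0 0 0 -41 23 0 1;0 0 0 -41 23 0 1;0 0 0 -41 23 0 1;0 0 0 -27 23 10 1;0 0 0 0 23 30 1"

```text
time_s: 2.65
eef_pos: [0.6543, -0.0282, 0.1638]
eef_rot: [0.002, 0.628, 0.779, 0.001]
wrist_force: [-0.4, -0.1, -0.2]
opening: 0.998
grasp_force: 0.0
```

Run:
```python
from h import *
to([.663,-.085,.1],12)
cv2.imwrite("pics/w2.png",camera("wrist"))
print(proj("wrist",[.663,-.085,.034]))
```

```text
t 2.65 p [ 0.6543 -0.0282  0.1638] psi 12.27 q6 -0.44 shift now [-57.2  -3.8  63.9]
turn wz 0.0047 shift after [-57.3  -3.5  63.9] tilt [ 0.0037 -0.0013 -1.    ]
(np.float64(316.6898516422021), np.float64(290.76510248429946))
```

View pics/w2.png

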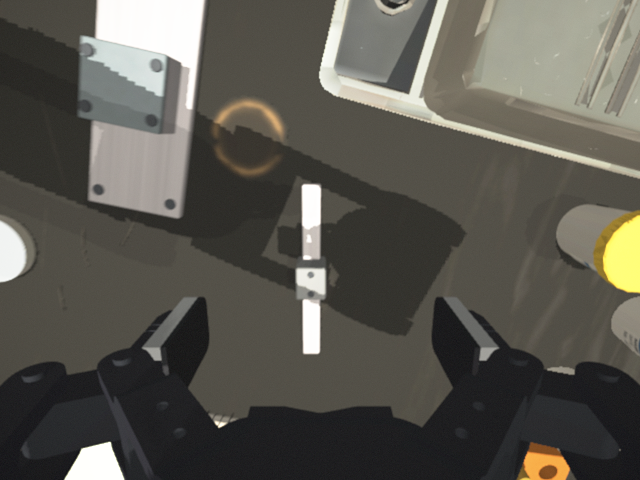

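Push block: nose tips at (312,184) and (312,354), body top centre near (311,279).

Run:
```python
from h import *
a=ray("wrist",312,184,.011)[:2];b=ray("wrist",311.5,354,.011)[:2];c=ray("wrist",311,279,.034)[:2]
d=a-b;yaw=np.degrees(np.arctan2(d[1],d[0]))-90
m=(a+b)/2;print(a,b,np.linalg.norm(d),yaw,m,c)
to([m[0],m[1],.10],yaw)
```

```text
[ 0.64054925 -0.00089789] [ 0.67371964 -0.15955251] 0.16208504986095765 11.808893964731269 [ 0.65713444 -0.0802252 ] [ 0.6561162  -0.07564683]
t 2.7 p [ 0.6528 -0.0259  0.1573] psi 12.32 q6 -0.44 shift now [-54.1  -7.1  57.2]
turn wz 0.0089 shift after [-54.2  -6.6  57.2] tilt [-0.0036  0.0015 -1.    ]
```

>>> servo_tool --commands "0 0 0.009 -27 -3 15 1;0 0 0 -26 -3 40 1;0 0 0 0 0 40 1;0 0 0 0 0 25 1;0 0 0 0 0 0 1"

```text
time_s: 3.32
eef_pos: [0.6545, -0.0777, 0.04]
eef_rot: [-0.003, 0.63, 0.776, -0.001]
wrist_force: [0.1, -0.9, 0.4]
opening: 0.996
grasp_force: 0.0
```

Run:
```python
from h import *
to([.6567,-.079,.005],11.8)
I=camera("wrist");cv2.imwrite("pics/w3.png",I)
```

```text
t 3.33 p [ 0.6545 -0.0777  0.04  ] psi 11.86 q6 -0.5 shift now [-1.8  2.1 35. ]
turn wz 0.001 shift after [-1.8  2.1 35. ] tilt [-0.0058  0.0018 -1.    ]
```

View pics/w3.png

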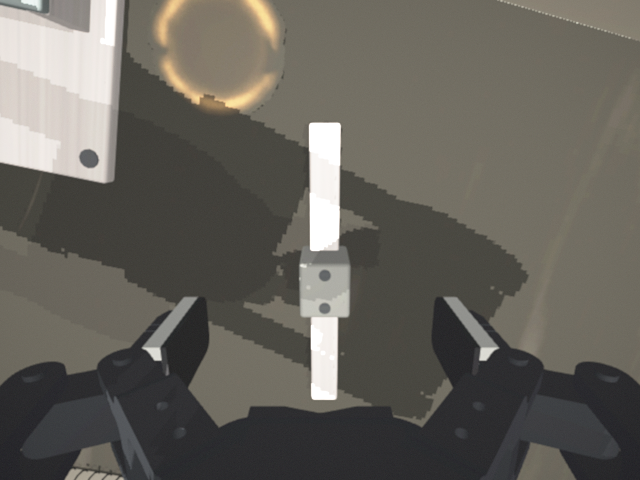

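Push block between the fingers: tips at (325,123) and (324,399), the two body screws at (325,275) and (325,308).

Run:
```python
from h import *
a=ray("wrist",325,123,.011)[:2];b=ray("wrist",324,399,.011)[:2];c=ray("wrist",325,291.5,.034)[:2]
d=a-b;yaw=np.degrees(np.arctan2(d[1],d[0]))-90
m=(a+b)/2;print(a,b,np.linalg.norm(d),yaw,m,c)
to([c[0],c[1],.005],yaw); to([m[0],m[1],.005],yaw)
```

```text
[ 0.64424823 -0.00614783] [ 0.67839528 -0.16934675] 0.16673304484338494 11.817835493015991 [ 0.66132176 -0.08774729] [ 0.66140783 -0.08778065]
t 3.38 p [ 0.6561 -0.0781  0.0421] psi 11.85 q6 -0.5 shift now [-10.6   3.3  37.1]
turn wz 0.0005 shift after [-10.6   3.3  37.1] tilt [-2.4e-03  7.0e-04 -1.0e+00]
t 3.38 p [ 0.6561 -0.0781  0.0421] psi 11.85 q6 -0.5 shift now [-10.6   3.2  37.1]
turn wz 0.0005 shift after [-10.6   3.2  37.1] tilt [-2.4e-03  7.0e-04 -1.0e+00]
```

>>> servo_tool --commands "0 0 0 -11 3 17 1;0 0 0 0 0 20 1;0 0 0 0 0 0 0;0 0 0 0 0 0 0;0 0 0 0 0 0 0"

```text
time_s: 4.0
eef_pos: [0.6628, -0.0887, 0.0065]
eef_rot: [0.001, 0.631, 0.776, 0.0]
wrist_force: [0.2, 0.5, -0.5]
opening: 0.375
grasp_force: 0.0
```

>>> servo_tool --commands "0 0 0 0 0 0 0;0 0 0 0 0 0 0;0 0 0 0 0 0 0;0 0 0 0 0 0 0"

```text
time_s: 4.5
eef_pos: [0.6623, -0.0887, 0.0058]
eef_rot: [0.0, 0.631, 0.776, 0.0]
wrist_force: [-0.4, -0.9, -0.1]
opening: -0.004
grasp_force: 0.0
```

Run:
```python
from h import *
to([.661,-.0877,.1],0)
print(pose()[2]["wrist_force"])
```

```text
t 4.5 p [ 0.6623 -0.0887  0.0058] psi 11.74 q6 -0.52 shift now [  1.2  -1.  -94.2]
turn wz 0.205 shift after [  1.   -1.3 -94.2] tilt [ 0.  0. -1.]
[-0.4036948  -0.88037481 -0.07618293]
```

The fingers shut on nothing, so I'll look.

Run:
```python
from h import *
cv2.imwrite("pics/w4.png",camera("wrist"))
print(proj("wrist",[.6623,-.0887,.0058]),proj("wrist",[.6623,-.0887,.034]))
```

```text
(np.float64(318.7020922364418), np.float64(278.13957790299384)) (np.float64(318.457658448807), np.float64(303.4038522259571))
```

View pics/w4.png

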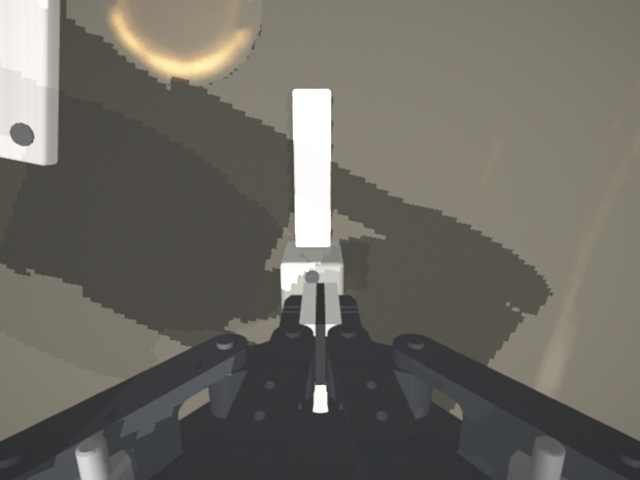

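Run:
```python
from h import *
print("tip",ray("wrist",312,89,.011),"screw",ray("wrist",312,277,.034), "expected tip px",proj("wrist",[.6442,-.0061,.011]),"exp ctr",proj("wrist",[.6614,-.0878,.034]))
c=calibration("wrist");print("cam",-np.array(c["R"]).T@c["t"],np.array(c["R"]).round(3).tolist())
o=get_obs();print({k:np.round(v,3) for k,v in o.items()})
```

```text
tip [ 0.64234998 -0.00572549  0.011     ] screw [ 0.65738189 -0.07781557  0.034     ] expected tip px (np.float64(316.221368531433), np.float64(90.9277734672078)) exp ctr (np.float64(316.7620295362107), np.float64(301.037199739197))
cam [ 0.64921475 -0.02238039  0.17654398] [[0.979, 0.203, -0.0], [0.196, -0.943, 0.267], [0.054, -0.262, -0.964]]
{'time_s': np.float64(4.55), 'q': array([-0.31 ,  0.6  ,  1.472, -0.   ,  1.07 , -0.515]), 'dq': array([-0.001,  0.002, -0.   ,  0.   ,  0.   , -0.001]), 'joint_efforts': array([ 8.0000e-03, -5.9085e+01, -2.9829e+01, -0.0000e+00,  0.0000e+00,
       -0.0000e+00]), 'eef_pos': array([ 0.662, -0.089,  0.006]), 'eef_rot': array([ 0.   ,  0.631,  0.776, -0.   ]), 'wrist_force': array([ 0.917, -0.999,  0.671]), 'torque': array([-0.022, -0.014,  0.027]), 'grasp_force': np.float64(0.0), 'opening': np.float64(0.005)}
```

The block hasn't moved, yet the fingers are fully shut. A side-view crop will show where they really are.

Run:
```python
from h import *
I=camera("side"); u,v=map(int,proj("side",[.6614,-.0878,.02])); print(u,v,proj("side",[.6623,-.0887,.006]),proj("side",[.6623,-.0887,.05]))
cv2.imwrite("pics/s5.png",cv2.resize(I[v-60:v+40,u-70:u+70],None,fx=5.7,fy=5.7,interpolation=2))
```

```text
252 225 (np.float64(252.71558976378418), np.float64(229.70873311139485)) (np.float64(251.17838429853947), np.float64(215.2183896537709))
```

View pics/s5.png

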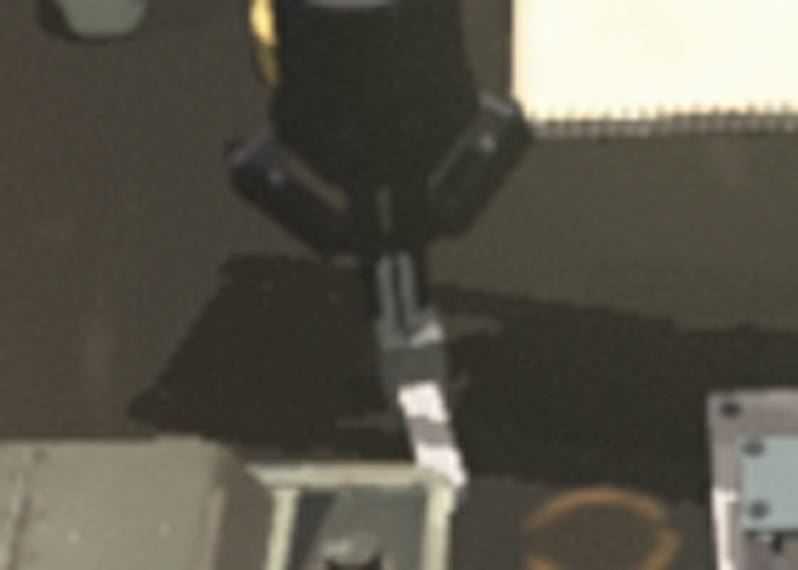

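Side crop: the shut pads end at crop row 330, level with the top of the body at (415,350). They are either resting over it or drawn into it. I'll check the fingertip height against w3, where the fingers were open.

Run:
```python
from h import *
p,R,o=pose(); print("fx",calibration("wrist")["fx"],calibration("wrist")["cy"])
for back in(0,.013,.03,.04,.05):
    print(back,[tuple(np.round(proj("wrist",p+R.apply([sx*.011,sy*.0425,-back])),0)) for sx in(1,-1) for sy in(1,-1)])
```

```text
fx 376.1472158159571 237.9532572258529
0 [(np.float64(408.0), np.float64(257.0)), (np.float64(230.0), np.float64(257.0)), (np.float64(405.0), np.float64(299.0)), (np.float64(233.0), np.float64(299.0))]
0.013 [(np.float64(414.0), np.float64(266.0)), (np.float64(223.0), np.float64(266.0)), (np.float64(411.0), np.float64(311.0)), (np.float64(226.0), np.float64(311.0))]
0.03 [(np.float64(424.0), np.float64(280.0)), (np.float64(212.0), np.float64(280.0)), (np.float64(420.0), np.float64(329.0)), (np.float64(216.0), np.float64(329.0))]
0.04 [(np.float64(432.0), np.float64(290.0)), (np.float64(205.0), np.float64(290.0)), (np.float64(427.0), np.float64(342.0)), (np.float64(210.0), np.float64(342.0))]
0.05 [(np.float64(440.0), np.float64(302.0)), (np.float64(196.0), np.float64(302.0)), (np.float64(435.0), np.float64(357.0)), (np.float64(202.0), np.float64(357.0))]
```

At full opening the real fingertips stand about 30 mm higher than the stated TCP: the pads were seen at (206,298) and (432,298), which fits 43 mm back rather than 13 mm. So the shut fingers were just above the block. I'll open and go lower in stages, watching the force.

>>> servo_tool --commands "0 0 0 0 0 0 1;0 0 0 0 0 0 1;0 0 0 0 0 0 1;0 0 0 0 0 0 1;0 0 0 0 0 10 1"

```text
time_s: 5.22
eef_pos: [0.6632, -0.0889, -0.0036]
eef_rot: [0.001, 0.631, 0.776, 0.0]
wrist_force: [-0.1, 0.1, -0.6]
opening: 1.0
grasp_force: 0.0
```

>>> servo_tool --commands "0 0 0 0 0 8 1;0 0 0 0 0 0 1"

```text
time_s: 5.48
eef_pos: [0.6611, -0.0883, -0.0138]
eef_rot: [-0.001, 0.631, 0.776, -0.0]
wrist_force: [0.7, 0.2, 0.5]
opening: 0.997
grasp_force: 0.0
```

>>> servo_tool --commands "0 0 0 0 0 6 1;0 0 0 0 0 0 1"

```text
time_s: 5.72
eef_pos: [0.6619, -0.0885, -0.0188]
eef_rot: [-0.0, 0.631, 0.776, -0.0]
wrist_force: [-0.3, -0.3, -0.8]
opening: 1.0
grasp_force: 0.0
```

>>> servo_tool --commands "0 0 0 0 0 0 0;0 0 0 0 0 0 0;0 0 0 0 0 0 0;0 0 0 0 0 0 0;0 0 0 0 0 0 0"

```text
time_s: 6.35
eef_pos: [0.6627, -0.0888, -0.0178]
eef_rot: [0.0, 0.631, 0.776, 0.0]
wrist_force: [0.1, 0.0, 2.2]
opening: 0.293
grasp_force: 60.5
```

Gripped (60 N, opening 0.293 ≈ 25 mm). With the block on the bench, the reading is z = −0.018. Now I'll lift it, align it and bring it in front of the −y mouth.

>>> servo_tool --commands "0 0 0 0 0 -30 0;0 0 0.108 0 0 -25 0;0 0 0.109 0 -20 0 0;0 0 0 0 -50 0 0;0 0 0 0 -50 0 0"

```text
time_s: 6.98
eef_pos: [0.5406, -0.0892, 0.0362]
eef_rot: [-0.0, 0.711, 0.703, -0.0]
wrist_force: [-0.1, -0.9, -1.5]
opening: 0.29
grasp_force: 60.0
```

>>> servo_tool --commands "0 0 0 0 -48 0 0;0 0 0 0 0 0 0;0 0 0 0 0 0 0"

```text
time_s: 7.35
eef_pos: [0.4951, -0.0891, 0.0372]
eef_rot: [0.001, 0.711, 0.703, 0.0]
wrist_force: [0.1, -0.7, -2.6]
opening: 0.288
grasp_force: 60.1
```

Run:
```python
from h import *
to([.492,-.086,.037],-.43); o=get_obs(); print(o["opening"],o["grasp_force"],o["wrist_force"])
cv2.imwrite("pics/w6.png",camera("wrist"))
```

```text
t 7.35 p [ 0.4951 -0.0891  0.0372] psi -0.7 q6 -0.4 shift now [ 3.1 -3.2  0.2]
turn wz -0.0048 shift after [ 3.1 -3.2  0.2] tilt [ 1.3e-03 -5.0e-04 -1.0e+00]
0.28831873441499095 60.07745146751404 [ 0.06050252 -0.70126412 -2.61541903]
```

View pics/w6.png

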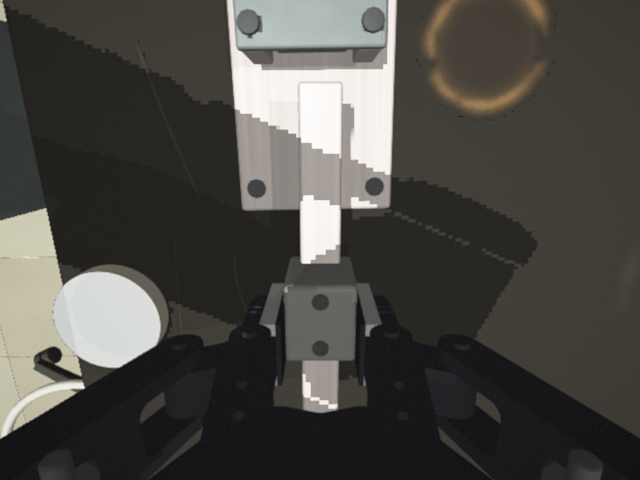

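Wrist view: the nose tip edge runs (300–341,83). The plate's near corners are (241,209) and (391,207), and the bridge's near top edge runs (235,50)–(388,48). The petri dish at (112,320) is clear.

Run:
```python
from h import *
r=lambda u,v,z:ray("wrist",u,v,z)[:3].round(4)[:2]
print("tip",r(320.5,83,.066),"nosebase",r(320.5,263,.066))
print("plate",r(241,209,.01),r(391,207,.01),"bridge",r(235,50,.045),r(388,48,.045))
print("plate sides far",r(230,1,.01),r(397,1,.01)); to([.492,-.086,.037],-.43)
print("petri",r(118,322,.013))
```

```text
tip [ 0.4976 -0.0045] nosebase [ 0.4968 -0.0714]
plate [ 0.4546 -0.06  ] [ 0.5348 -0.0599] bridge [0.4641 0.0106] [0.5245 0.0106]
plate sides far [0.4562 0.0383] [0.5338 0.0373]
t 7.4 p [ 0.4957 -0.0893  0.0373] psi -0.69 q6 -0.4 shift now [ 3.3 -3.8  0.3]
turn wz -0.0045 shift after [ 3.3 -3.8  0.3] tilt [ 1.8e-03 -7.0e-04 -1.0e+00]
petri [ 0.3802 -0.1243]
```

Gate centre ≈ (0.4945, 0.039), mouth at y = 0.011. The nose tip is at (0.4973, −0.0045). I'll shift −3 mm in x, lower, and creep in.

>>> servo_tool --commands "0 0 -0.004 0 -3 12 0;0 0 0 0 0 20 0;0 0 0 0 0 10 0;0 0 0 0 0 0 0;0 0 0 0 0 0 0"

```text
time_s: 8.02
eef_pos: [0.4918, -0.0889, -0.0049]
eef_rot: [0.0, 0.71, 0.704, 0.0]
wrist_force: [-1.1, -0.0, -1.0]
opening: 0.291
grasp_force: 60.1
```

>>> servo_tool --commands "0 0 0 8 0 0 0;0 0 0 8 0 0 0;0 0 0 4 0 0 0;0 0 0 0 0 0 0;0 0 0 0 0 0 0"

```text
time_s: 8.65
eef_pos: [0.4916, -0.0688, -0.0051]
eef_rot: [0.0, 0.71, 0.704, 0.0]
wrist_force: [0.5, 0.1, -1.9]
opening: 0.291
grasp_force: 60.1
```

>>> servo_tool --commands "0 0 0 1.5 0 0 0;0 0 0 1.5 0 0 0;0 0 0 1 0 0 0;0 0 0 0 0 0 0"

```text
time_s: 9.15
eef_pos: [0.4915, -0.0648, -0.0052]
eef_rot: [-0.0, 0.71, 0.704, -0.0]
wrist_force: [0.1, 0.2, -1.1]
opening: 0.292
grasp_force: 60.1
```

>>> servo_tool --commands "0 0 0 1 0 0 0;0 0 0 1 0 0 0;0 0 0 0 0 0 0"

```text
time_s: 9.52
eef_pos: [0.4918, -0.064, -0.0049]
eef_rot: [0.001, 0.71, 0.705, -0.001]
wrist_force: [-2.2, -6.1, -1.2]
opening: 0.293
grasp_force: 60.1
```

>>> servo_tool --commands "0 0 0 1 0 0 0;0 0 0 1 0 0 0;0 0 0 0 0 0 0"

```text
time_s: 9.9
eef_pos: [0.4918, -0.0624, -0.0049]
eef_rot: [0.001, 0.71, 0.705, -0.001]
wrist_force: [-1.6, -7.6, -0.8]
opening: 0.292
grasp_force: 60.1
```

>>> servo_tool --commands "0 0 0 1 0 0 0;0 0 0 1 0 0 0;0 0 0 0 0 0 0"

```text
time_s: 10.28
eef_pos: [0.4918, -0.0604, -0.0049]
eef_rot: [0.001, 0.71, 0.705, -0.001]
wrist_force: [-2.1, -8.1, -1.9]
opening: 0.295
grasp_force: 60.1
```

Contact made; it slides at about 8 N, with roughly 6 N/mm of compliance. Continuing gently.

>>> servo_tool --commands "0 0 0 1 0 0 0;0 0 0 1 0 0 0;0 0 0 0 0 0 0"

```text
time_s: 10.65
eef_pos: [0.4918, -0.0584, -0.0049]
eef_rot: [0.001, 0.71, 0.705, -0.001]
wrist_force: [-1.6, -8.4, -0.4]
opening: 0.292
grasp_force: 60.1
```

>>> servo_tool --commands "0 0 0 1 0 0 0;0 0 0 1 0 0 0;0 0 0 0 0 0 0"

```text
time_s: 11.02
eef_pos: [0.4918, -0.0564, -0.0049]
eef_rot: [0.001, 0.71, 0.705, -0.001]
wrist_force: [-1.5, -8.5, -0.7]
opening: 0.294
grasp_force: 60.1
```

8 mm without a stop, so it leaves at the +y end. I'll push on through.

>>> servo_tool --commands "0 0 0 3 0 0 0;0 0 0 3 0 0 0;0 0 0 3 0 0 0;0 0 0 3 0 0 0;0 0 0 3 0 0 0"

```text
time_s: 11.65
eef_pos: [0.4917, -0.0413, -0.005]
eef_rot: [0.001, 0.71, 0.705, -0.001]
wrist_force: [-2.4, -8.0, 0.0]
opening: 0.291
grasp_force: 60.2
```

>>> servo_tool --commands "0 0 0 3 0 0 0;0 0 0 3 0 0 0;0 0 0 3 0 0 0;0 0 0 3 0 0 0;0 0 0 3 0 0 0"

```text
time_s: 12.28
eef_pos: [0.4919, -0.0245, -0.0052]
eef_rot: [-0.0, 0.71, 0.704, 0.0]
wrist_force: [0.8, -0.3, -1.7]
opening: 0.286
grasp_force: 60.0
```

>>> servo_tool --commands "0 0 0 3 0 0 0;0 0 0 3 0 0 0;0 0 0 3 0 0 0;0 0 0 3 0 0 0;0 0 0 0 0 0 0"

```text
time_s: 12.9
eef_pos: [0.4919, -0.0125, -0.0052]
eef_rot: [-0.0, 0.71, 0.704, -0.0]
wrist_force: [1.2, -0.6, -1.6]
opening: 0.295
grasp_force: 60.0
```

Out freely. Withdraw and lay the push block on open bench at about (0.605, −0.115).

>>> servo_tool --commands "0 0 0 -35 0 0 0;0 0 0 -35 0 0 0;0 0 0 -33 0 0 0;0 0 0 0 15 -15 0;0 0 0 0 50 0 0"

```text
time_s: 13.52
eef_pos: [0.5556, -0.1171, 0.0103]
eef_rot: [-0.0, 0.711, 0.703, -0.0]
wrist_force: [0.6, -1.2, -1.1]
opening: 0.294
grasp_force: 60.2
```

>>> servo_tool --commands "0 0 0 0 48 0 0;0 0 0 0 0 15 0;0 0 0 0 0 8 0;0 0 0 0 0 2 0;0 0 0 0 0 0 0"

```text
time_s: 14.15
eef_pos: [0.6033, -0.1166, -0.0154]
eef_rot: [-0.0, 0.71, 0.704, -0.0]
wrist_force: [0.7, 0.5, -1.1]
opening: 0.294
grasp_force: 60.1
```

>>> servo_tool --commands "0 0 0 0 0 1 0;0 0 0 0 0 1 0;0 0 0 0 0 0 0"

```text
time_s: 14.52
eef_pos: [0.6042, -0.1167, -0.0171]
eef_rot: [0.0, 0.71, 0.704, 0.0]
wrist_force: [1.6, -0.2, -1.6]
opening: 0.293
grasp_force: 60.1
```

>>> servo_tool --commands "0 0 0 0 0 1 0;0 0 0 0 0 0 0"

```text
time_s: 14.78
eef_pos: [0.6043, -0.1168, -0.0178]
eef_rot: [0.0, 0.71, 0.704, 0.0]
wrist_force: [-1.7, -0.8, 2.2]
opening: 0.292
grasp_force: 60.6
```

>>> servo_tool --commands "0 0 0 0 0 0 1;0 0 0 0 0 0 1;0 0 0 0 0 0 1;0 0 0 0 0 0 1;0 0 0 0 0 0 1"

```text
time_s: 15.4
eef_pos: [0.6042, -0.1167, -0.0182]
eef_rot: [-0.0, 0.71, 0.704, -0.0]
wrist_force: [0.3, 0.8, 0.5]
opening: 0.997
grasp_force: 0.0
```

>>> servo_tool --commands "0 0 0 0 0 -30 1;0 0 0 0 0 -50 1;0 0 0 40 -28 -10 1;0 0 0 40 -28 0 1;0 0 0 40 -28 0 1"

```text
time_s: 16.02
eef_pos: [0.5204, 0.0049, 0.0722]
eef_rot: [0.0, 0.71, 0.704, 0.0]
wrist_force: [1.0, 0.7, -0.2]
opening: 1.005
grasp_force: 0.0
```

>>> servo_tool --commands "0 0 0 40 -26 0 1;0 0 0 0 0 0 1;0 0 0 0 0 0 1"

```text
time_s: 16.4
eef_pos: [0.4962, 0.0438, 0.0722]
eef_rot: [0.001, 0.71, 0.704, 0.0]
wrist_force: [1.3, -1.0, -0.7]
opening: 1.002
grasp_force: 0.0
```

Run:
```python
from h import *
p,R,o=pose(); print(o["time_s"],p)
W=camera("wrist");T=camera("top");cv2.imwrite("pics/w7.png",W)
u,v=map(int,proj("wrist",[.494,.0895,.035]));print(u,v)
cv2.imwrite("pics/c7.png",cv2.resize(np.hstack([cv2.resize(W,(400,300)),cv2.resize(T[150:300,280:480],(400,300))]),(800,300)))
```

```text
16.4 [0.49621814 0.04384533 0.07222141]
313 174
```

View pics/c7.png

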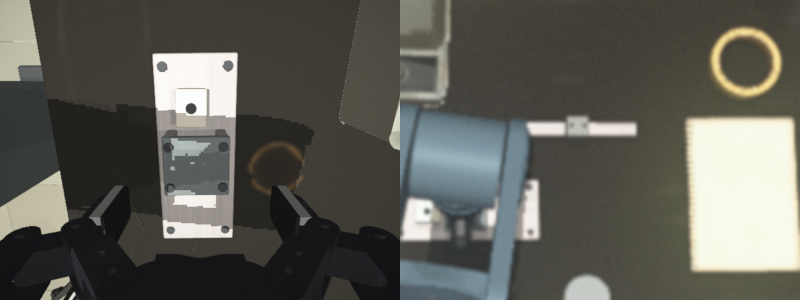

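The wrist half shows the spacer upright on the plate, dot at (191,108) in the half-view, i.e. about (306,172) at full size. The top half shows the push block flat at (577,128), clear of everything. Next, measure the dot numerically.

```bash
cat > dot.py <<'E'
from h import *
def dot(W,u0,v0,r=30,z=.035):
    g=W.min(2)[v0-r:v0+r,u0-r:u0+r]; m=((g<90)*255).astype(np.uint8)
    n,l,s,c=cv2.connectedComponentsWithStats(m); out=[(s[i,4],c[i]+[u0-r,v0-r]) for i in range(1,n) if 40<s[i,4]<1500]
    a,p=min(out,key=lambda q:np.hypot(q[1][0]-u0,q[1][1]-v0)); return a,p,ray("wrist",p[0],p[1],z)
E
python3 - <<'E'
from dot import *
W=cv2.imread("pics/w7.png"); a,p,X=dot(W,306,172); print(a,p,X)
m=(W.min(2)[135:205,270:345]>150).astype(np.uint8); n,l,s,c=cv2.connectedComponentsWithStats(m); print(s[1:6]+[270,135,0,0,0])
to([X[0]-.0005,X[1],.0],-.4)
E
```

```text
204 [305.2745098  173.37745098] [0.48957289 0.090015   0.035     ]
[[ 270  135   75   69 4190]
 [ 270  181    1    1    1]
 [ 270  187    1    1    1]
 [ 333  188    2    2    3]
 [ 270  190    2    1    2]]
t 16.5 p [0.4965 0.0432 0.0721] psi -0.51 q6 -0.14 shift now [46.7 -7.9 72.1]
turn wz -0.0019 shift after [46.8 -7.8 72.1] tilt [ 1.1e-03 -4.0e-04 -1.0e+00]
```

>>> servo_tool --commands "0 0 0 24 -4 20 1;0 0 0 23 -4 30 1;0 0 0 0 0 30 1;0 0 0 0 0 8 1;0 0 0 0 0 0 1"

```text
time_s: 17.12
eef_pos: [0.4882, 0.0905, -0.0163]
eef_rot: [-0.0, 0.71, 0.704, -0.0]
wrist_force: [-0.0, -0.1, 0.6]
opening: 1.0
grasp_force: 0.0
```

>>> servo_tool --commands "0 0 0 0 0 0 0;0 0 0 0 0 0 0;0 0 0 0 0 0 0;0 0 0 0 0 0 0;0 0 0 0 0 0 0"

```text
time_s: 17.75
eef_pos: [0.4886, 0.0912, -0.0154]
eef_rot: [0.001, 0.71, 0.704, 0.0]
wrist_force: [-0.2, -0.4, 6.6]
opening: 0.313
grasp_force: 59.9
```

Run:
```python
from dot import *
# spacer pose in the grip, from the dot
p,R,o=pose(); print(p,o["opening"],o["grasp_force"]); W=camera("wrist")
u,v=map(int,proj("wrist",[.4896,.090,.035])); print(u,v)
try: print(dot(W,u,v,45))
except Exception as e: print(e)
# notebook from top picture: width check on each axis
to([.512,-.338,.06],None)
```

```text
[ 0.48864343  0.09119134 -0.01536582] 0.31289417084805604 59.9326890707016
320 333
(np.int32(498), array([319.86144578, 331.80722892]), array([0.48922079, 0.09075525, 0.035     ]))
t 17.8 p [ 0.4886  0.0912 -0.0154] psi -0.45 q6 -0.05 shift now [-429.    26.8  -75.3]
```

>>> servo_tool --commands "0 0 0 0 0 -40 0;0 0 0 0 0 -50 0;0 0 0 -36 2 0 0;0 0 0 -50 3 0 0;0 0 0 -50 3 0 0"

```text
time_s: 18.42
eef_pos: [0.4947, -0.0459, 0.0741]
eef_rot: [0.0, 0.71, 0.705, 0.0]
wrist_force: [-0.0, 0.0, 0.1]
opening: 0.317
grasp_force: 59.3
```

>>> servo_tool --commands "0 0 0 -50 3 0 0;0 0 0 -50 3 0 0;0 0 0 -50 3 0 0;0 0 0 -50 3 0 0;0 0 0 -50 2 0 0"

```text
time_s: 19.05
eef_pos: [0.5065, -0.2964, 0.0737]
eef_rot: [-0.0, 0.71, 0.704, 0.0]
wrist_force: [0.3, 0.4, -1.2]
opening: 0.315
grasp_force: 59.3
```

>>> servo_tool --commands "0 0 0 -50 0 0 0;0 0 0 0 0 30 0;0 0 0 0 0 30 0;0 0 0 0 0 15 0;0 0 0 0 0 0 0"

```text
time_s: 19.68
eef_pos: [0.5056, -0.3439, -0.0024]
eef_rot: [-0.001, 0.71, 0.704, 0.0]
wrist_force: [0.2, 0.1, 0.2]
opening: 0.315
grasp_force: 59.2
```

Run:
```python
from h import *
to([.512,-.345,-.0144],None); o=get_obs(); print(o["opening"],o["grasp_force"],o["wrist_force"])
```

```text
t 19.68 p [ 0.5056 -0.3439 -0.0024] psi -0.45 q6 -0.78 shift now [-1.   6.4 12. ]
0.31494741635186296 59.22353446483612 [0.22887534 0.13596995 0.22056556]
```

>>> servo_tool --commands "0 0 0 0 0 6 0;0 0 0 0 0 4 0;0 0 0 0 0 1 0;0 0 0 0 0 0 0"

```text
time_s: 20.18
eef_pos: [0.5065, -0.345, -0.012]
eef_rot: [0.0, 0.71, 0.704, 0.0]
wrist_force: [-0.1, 0.2, -0.4]
opening: 0.312
grasp_force: 59.2
```

>>> servo_tool --commands "0 0 0 0 0 1 0;0 0 0 0 0 0 0;0 0 0 0 0 0 0"

```text
time_s: 20.55
eef_pos: [0.5063, -0.3449, -0.0132]
eef_rot: [0.0, 0.71, 0.704, -0.0]
wrist_force: [0.0, -0.5, 0.2]
opening: 0.315
grasp_force: 59.2
```

>>> servo_tool --commands "0 0 0 0 0 1 0;0 0 0 0 0 0 0;0 0 0 0 0 0 0"

```text
time_s: 20.92
eef_pos: [0.5063, -0.3449, -0.0142]
eef_rot: [0.0, 0.71, 0.704, 0.0]
wrist_force: [0.3, 0.2, -0.1]
opening: 0.314
grasp_force: 59.2
```

>>> servo_tool --commands "0 0 0 0 0 0.7 0;0 0 0 0 0 0 0;0 0 0 0 0 0 0"

```text
time_s: 21.3
eef_pos: [0.5064, -0.345, -0.0145]
eef_rot: [0.0, 0.71, 0.704, -0.0]
wrist_force: [-2.6, 2.0, 5.0]
opening: 0.314
grasp_force: 59.9
```

Contact with the cover. Release, back off and check.

>>> servo_tool --commands "0 0 0 0 0 0 1;0 0 0 0 0 0 1;0 0 0 0 0 0 1;0 0 0 0 0 0 1;0 0 0 0 0 0 1"

```text
time_s: 21.92
eef_pos: [0.5063, -0.3449, -0.015]
eef_rot: [-0.0, 0.71, 0.704, 0.0]
wrist_force: [0.1, 0.1, -1.0]
opening: 1.0
grasp_force: 0.0
```

>>> servo_tool --commands "0 0 0 0 0 -25 1;0 0 0 0 0 -50 1;0 0 0 0 0 -50 1;0 0 0 0 0 0 1;0 0 0 0 0 0 1"

```text
time_s: 22.55
eef_pos: [0.5061, -0.3447, 0.1098]
eef_rot: [-0.0, 0.71, 0.704, 0.0]
wrist_force: [0.3, -0.0, -0.3]
opening: 0.999
grasp_force: 0.0
```

Run:
```python
from dot import *
W=camera("wrist"); u,v=map(int,proj("wrist",[.507,-.345,.036])); a,p,X=dot(W,u,v,25,.036); print(a,p,X)
o=get_obs(); print(o["time_s"],o["eef_pos"],o["wrist_force"])
# notebook outline in wrist view, spacer/dot vs. cover; bystanders in top view before/after
T0=cv2.imread("pics/top0.png").astype(int);T=camera("top").astype(int)
for n,(u,v) in dict(petri=(373,299),brown=(229,298),blue=(183,218)).items():
    print(n,np.abs(T-T0)[v-10:v+10,u-10:u+10].mean().round(1))
g=(T.min(2)>90); s=g[188:207,320:400]; 
m=np.zeros((480,640),np.uint8); m[180:235,320:400]=g[180:235,320:400]*255
n,l,s,c=cv2.connectedComponentsWithStats(m); print([(s[i].tolist(),c[i].round(1).tolist(),ray("top",*c[i],.01).round(3).tolist()) for i in range(1,n) if s[i,4]>30])
```

```text
161 [320.50931677 238.75776398] [ 0.50644175 -0.34446004  0.036     ]
22.6 [ 0.5055597  -0.34417667  0.1087641 ] [-1.01399611 -0.4507992   0.2899794 ]
petri 3.2
brown 2.2
blue 2.3
[([337, 208, 62, 11, 504], [367.2, 213.5], [0.605, -0.111, 0.01])]
```

The dot is up at (0.506, −0.344) on the cover, the push block is flat on the bench, and the bystanders haven't moved. Handing in.

```bash
python3 -c "
from bench import *
print(hand_in())"
```

```text
the job is handed in; nothing more can be done
None
```

The job is handed in, with no verdict returned: the spacer came out at the +y end at about 8 N and sits dot side up on the notebook cover, the push block lies flat on the bench, and the petri dish and both vials have not moved.

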